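# Snap the open pill-box lid shut with the bedside lid press

## Task

One white lid of the pink pill organizer in the lid press is standing ajar. Push the organizer along the press's channel until the white lid is centred under the raised foot, push the lever all the way down to its stop so that the press shuts the lid, hold it there for a moment, then ease the lever slowly back up to rest, never letting it spring up on its own. Leave the organizer in its channel under the foot with the lid shut, and do not disturb the other things on the nightstand.

Things in the scene. Friction and masses are not known exactly. Their poses are not given: they have to be found in the camera images.
- press: Grey lid press fixed to the nightstand. Origin on the nightstand under mid-channel, level in y with the foot; +x towards the hinge column, handle at -x, y along the channel. Base x -45..85, y -100..190, 12 mm thick = channel floor. Rails 10 mm high, inner faces x -32 and 32; stop as low at y -94, open at +y. Column x 44..78, y -21..21, 130 mm tall. Yaw within 0.3 rad.
- under_foot (a point): Point on the channel's floor where the foot comes down at full stroke (press frame x -10, y 0, z 12 mm).
- lever_pivot (a point): The lever's hinge axis: press frame x 61, y 0, z 115 mm; the axis lies along the press's y.
- lever (a joint): Swing of the blue sprung lever, rad: 0 = up at rest on its upper stop (arm 0.40 above level), 0.55 = fully down on its lower stop (arm 0.15 below level). The spring always drives it up: about 5 N at the handle at rest, about 8 N at full stroke plus about 1 N to shut the lid. No catch: let go, it flies up.
- lever_handle (a point): Centre of the lever's black round crossbar, 22 mm thick, 98 mm long along the press's y, 205 mm from the hinge axis on its -x side; moves with the lever in an arc about that axis (195 mm above the nightstand at rest, 84 mm fully down). Can be pushed down from above with closed fingers that follow the arc.
- press_foot (a point): Lowest point of the black rubber foot below the lever arm (a round bar 16 mm in diameter, 18 mm along y); moves with the lever. About 89 mm above the nightstand at rest; at full stroke it comes down to just flush with the shut lids. It stays in the plane y = 0 of the press.
- organizer: Loose pink pill organizer, 60 mm (x) by 158 mm (y) by 27 mm high, 0.16 kg, two rows of seven lids, lying in the press's channel (2 mm play each side). Origin: centre of its underside; axes as the press's. At the start it lies too far to +y of the press, by 40 to 85 mm, and must slide towards -y.
- push_end (a point): Middle of the organizer's flat +y end face, 12 mm above its underside: the face to push.
- lid_place (a point): Centre of the top of the white lid when shut, on the organizer at x -14, y -22, z 27 mm of its frame. The lid is centred under the foot when this point has y = 0 in the press's frame.
- lid (a joint): Angle of the white lid, rad: 0 = shut flush with the pink ones; starts 0.3 to 0.5 ajar. The lid is 26 mm (x) by 20 mm (y), 3 mm thick, hinged on its outer, -x edge; the free edge faces +x. Stiff hinge: stays where it is left.
- tumbler: Glass tumbler, 72 mm wide, 110 mm high, standing; origin centre of its underside. Not to be disturbed.
- hairbrush: Wooden hairbrush, bristles down, about 230 mm long along its x (handle to -x), 55 mm wide, 35 mm high; origin underneath where handle meets head. Not to be disturbed.
- dish: Blue ceramic dish, 110 mm wide, 25 mm high; origin centre of its underside. Not to be disturbed.
- keys: Steel key ring with two keys, 50 mm long, lying in the dish. Not to be disturbed.
Things that resemble listed ones, but are neither listed nor needed, are in the scene too. What is shaped like the organizer but green is not meant.

How it is judged:
By the outcome, as a careful person would: the job done as asked, in the order asked, and still so for the second after the job is handed in, with the robot touching nothing.
It also fails if it takes over 61 s, if anything falls off the work surface, if the arm or the gripper's body presses on something with over 40 N, if the wrist force passes 120 N, or if a joint passes its speed limit or range.

## Robot

A 6-joint arm with a two-finger parallel gripper is mounted at the origin on the work surface. World frame = base frame: x ahead of the robot, y to its left, z up, the work surface at z = 0. Lengths are in m, angles in degrees, forces in N, time in s.
With the tool pointing down it reaches from about 0.4 to 0.825 m from the base axis. Payload 7 kg.
Tool frame: the origin (TCP) lies midway between the tips of the shut fingers; the grasp point (between the pads) lies 19 mm behind it; z points along the fingers, y is the direction in which the jaws open and shut (so a half turn about z gives the same grasp; the last joint's range is limited). The gripper opens to 88 mm and grips with 3 to 60 N. Pads are 19 mm wide; open, the fingers measure 130 mm over their backs; the gripper's body (78 mm by 193 mm) begins 47 mm behind the grasp point.
Start: joints at [86.923, 20.546, 0.682, 0, -70.136, -16.507], TCP at [0.226, 0.636, 0.227] pointing down, gripper open.
Joint ranges: [-176.03, 176.03], [-82.01, 121.73], [-58.28, 71.71], [-173.87, 95.51], [-174.79, -0.11], [-173.66, 173.66]. Speed limits (degrees/s): [136.94, 136.94, 172.46, 180, 180, 180].

## Interface

Orientations are given as [roll, pitch, yaw] about the fixed x, y, z axes, in that order (R = Rz(yaw) Ry(pitch) Rx(roll)).
In Python, from plant import sensors, viewer, r gives the robot as it stands. The module is installed in compiled form; this text tells all that it offers.
- The arm moves only by the shell command python3 -m handwheel 'ROWS' [OPENING] [FORCE]. ROWS is JSON, one flat list of numbers, 6 for each row, row after row: the shift along the world's x, y, z in cm, then the turn, a rotation vector about the world's x, y, z in rad. In form: [tx, ty, tz, wx, wy, wz, tx, ty, tz, wx, wy, wz, ...]. A call has 1 to 8 rows; each row is the pose to reach, as a shift and turn from the pose measured when the call began; what a row does not reach only later rows make up. A row lasts 1/10 s, in which the tool goes at most 50 mm and 8.59 degrees, less where a joint would pass 70% of its speed; a pose out of reach is approached as far as the arm can. A call with a gripper value outside its range is refused whole. OPENING is the closure in counts, from 0 (fully open) to 255 (shut), set as the call begins (- or left out, the last holds). The fingers move at their own pace and stop on an object; FORCE is the grip in N (left out, the last holds). Time passes only in rows, so rows that repeat a pose let the fingers close. It gives the time, the measured TCP pose, the force and the opening at its end, in the units of the state.
- sensors.get_state(): the state, without advancing time (a new reading comes with each control period).
- viewer.capture(name): name is "scene" or "top" or "wrist"; returns a dict with "img" (420x560x3 uint8, red, green, blue), "camera_matrix" (3x3 intrinsics, pixels), "camera_from_world" (4x4, takes a point from world to camera coordinates); the wrist camera has in their place "mount" (4x4, takes a point from camera to tool coordinates, whose origin is the TCP and whose axes are the flange's). Camera axes: x right, y down, z forward; pixel columns grow to the right and rows downward; lengths in m; the calibration is good to about 2 mm. A picture is of the moment at which its call begins: read the wrist's pose just before it. There is no depth.
- r.close_job(): hands the job in, once; it reports no verdict.
The state is a dict: "time_s": time; "joints": joint angles; "qd": joint speeds; "joint_torque": joint torques, N m; "tcp_pos": TCP position; "eef_rot": TCP orientation; "contact_force": force on the tool from outside, world axes, zero at the start; "moment": the same for the moment, N m; "gripper_width": finger opening in m.
Only numpy, scipy, OpenCV 4.12 (cv2) and the standard library are available. Lean on these libraries where they do the work, as an engineer would, in place of code of your own. Each camera call takes 0.05 s, during which the arm holds its last target.

## Working session

There is one attempt and no reset: what is moved stays moved. The work goes in short steps, Python scripts to look and compute and a shell command to move; the robot and the scene stay as the last step left them, time stands still between calls to the robot, and variables do not carry over. Pictures are saved under pics/ and viewed, and the job is handed in when it is done.

```bash
mkdir -p pics
python3 - <<'E'
from plant import sensors, viewer, r
import cv2,numpy as np
print(sensors.get_state())
for n in("scene","top","wrist"):
    c=viewer.capture(n); cv2.imwrite(f"pics/{n}0.png",c["img"][:,:,::-1])
    np.savez(f"{n}0.npz",**c)
    print(n,{k:np.round(v,4).tolist() for k,v in c.items() if k!="img"})
E
```

```text
{'time_s': 0.0, 'joints': array([ 8.69254814e+01,  2.05928379e+01,  6.35078288e-01, -1.95154920e-02,
       -7.01362363e+01, -1.65070094e+01]), 'qd': array([-0.02687702,  0.08526848,  0.04022771,  0.01416837, -0.0294423 ,
       -0.05991778]), 'joint_torque': array([ 1.22572428e-04, -5.82719564e+01,  2.93043441e+01,  6.99671432e+00,
        6.76073789e-03, -1.74824168e-04]), 'tcp_pos': array([0.22608928, 0.63550183, 0.22561867]), 'eef_rot': array([ 1.79904665e+02, -9.12013934e-03, -1.95881666e+01]), 'contact_force': array([ 0.44624292, -0.2612301 ,  0.4378537 ]), 'moment': array([ 0.00230977, -0.02041605, -0.00758583]), 'gripper_width': 0.08757454249121012}
scene {'camera_matrix': [[523.7861, 0.0, 277.7685], [0.0, 523.7861, 209.8119], [0.0, 0.0, 1.0]], 'camera_from_world': [[0.7592, 0.6508, -0.0046, -0.3797], [0.4707, -0.5539, -0.6867, -0.1354], [-0.4494, 0.5193, -0.7269, 1.7366], [0.0, 0.0, 0.0, 1.0]]}
top {'camera_matrix': [[512.419, 0.0, 282.9174], [0.0, 512.419, 216.9292], [0.0, 0.0, 1.0]], 'camera_from_world': [[-0.0288, -0.9995, -0.0136, 0.0556], [-0.9946, 0.03, -0.0989, 0.4939], [0.0992, 0.0107, -0.995, 1.7586], [0.0, 0.0, 0.0, 1.0]]}
wrist {'camera_matrix': [[364.3986, 0.0, 278.3424], [0.0, 364.3986, 210.1683], [0.0, 0.0, 1.0]], 'mount': [[0.0005, -0.9661, -0.2582, 0.07], [1.0, 0.0004, 0.0003, 0.0008], [-0.0002, -0.2582, 0.9661, -0.1587], [0.0, 0.0, 0.0, 1.0]]}
```

View pics/scene0.png

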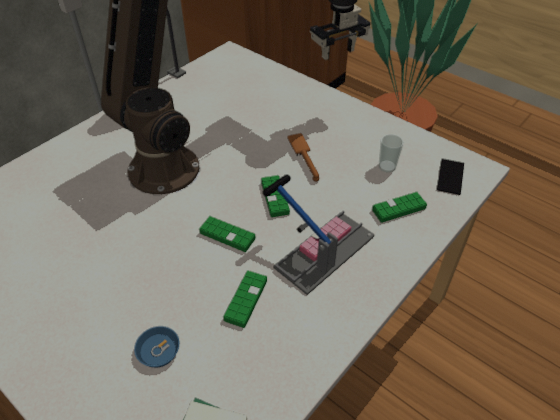

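View pics/top0.png

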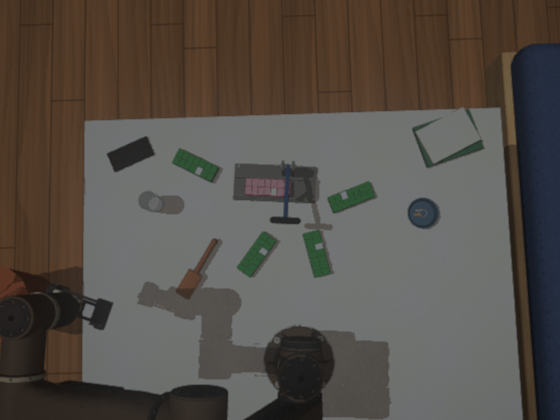

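View pics/wrist0.png

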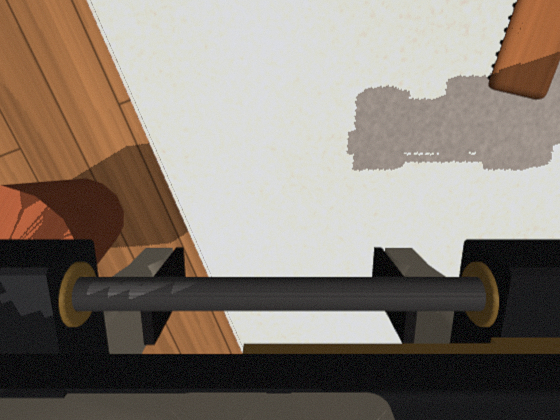

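Run:
```python
import cv2,numpy as np
a=cv2.imread("pics/top0.png")[145:240,215:345]; cv2.imwrite("pics/topc.png",cv2.resize(a,None,fx=6,fy=6,interpolation=cv2.INTER_CUBIC))
a=cv2.imread("pics/scene0.png")[165:295,250:390]; cv2.imwrite("pics/scc.png",cv2.resize(a,None,fx=4.5,fy=4.5,interpolation=cv2.INTER_CUBIC))
```

```text
(no output)
```

View pics/topc.png

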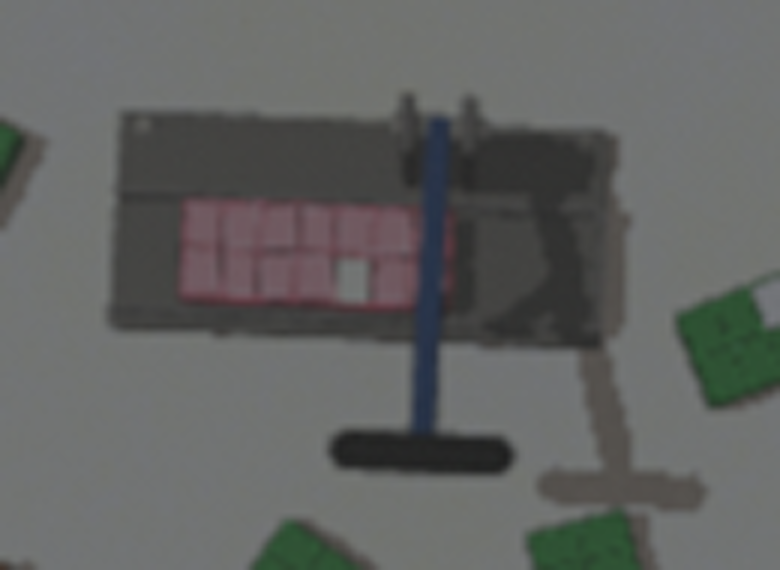

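View pics/scc.png

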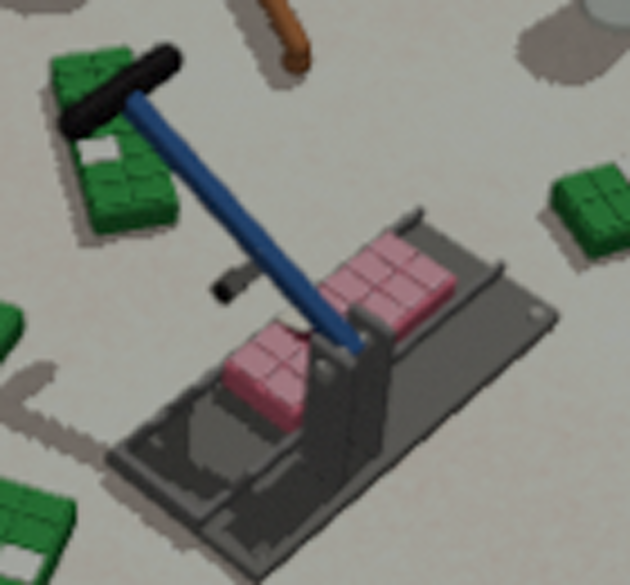

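```bash
cat > h.py <<'E'
import cv2,numpy as np
def cast(c,uv,z,T=None):
    K=c["camera_matrix"]; 
    if T is None: T=np.linalg.inv(c["camera_from_world"])
    uv=np.atleast_2d(uv).astype(float)
    d=np.c_[(uv-K[:2,2])/K[0,0],np.ones(len(uv))]@T[:3,:3].T
    o=T[:3,3]; return o+d*((z-o[2])/d[:,2])[:,None]
def proj(c,p,T=None):
    W=c["camera_from_world"] if T is None else np.linalg.inv(T)
    q=np.atleast_2d(p)@W[:3,:3].T+W[:3,3]; return q[:,:2]/q[:,2:]*c["camera_matrix"][0,0]+c["camera_matrix"][:2,2]
def fit(P,W):  # 2D rigid press->world
    P=np.array(P,float);W=np.array(W)[:,:2]; a=P-P.mean(0);b=W-W.mean(0)
    th=np.arctan2((a[:,0]*b[:,1]-a[:,1]*b[:,0]).sum(),(a*b).sum())
    R=np.array([[np.cos(th),-np.sin(th)],[np.sin(th),np.cos(th)]]); t=W.mean(0)-R@P.mean(0)
    return th,R,t,(P@R.T+t-W)
E
python3 - <<'E'
from h import *
c=dict(np.load("top0.npz")); I=c["img"].astype(int)
# corners
px=np.array([[122,112],[108,328],[600,347],[605,130]])/6+[215,145]
P=np.array([[85,190],[-45,190],[-45,-100],[85,-100]])/1e3
W=cast(c,px,.012); print(W.round(4))
th,R,t,e=fit(P,W); print("press",th,t,(e*1e3).round(1))
hsv=cv2.cvtColor(c["img"],cv2.COLOR_RGB2HSV)
sub=np.zeros(hsv.shape[:2],bool); sub[145:240,215:345]=1
dark=(hsv[...,2]<45)&sub; dark[:215]=0; dark[:,:265]=0;dark[:,305:]=0; dark[228:]=0
r=cv2.minAreaRect(np.argwhere(dark)[:,::-1].astype(np.float32));print(r)
h=cast(c,r[0],.197)[0];print("handle",h,"in press",R.T@(h[:2]-t))
s=c["img"].astype(int); pink=(s[...,0]-s[...,1]>25)&sub
r=cv2.minAreaRect(np.argwhere(pink)[:,::-1].astype(np.float32));b=cv2.boxPoints(r)
w=cast(c,b,.039);print("pink press",((w[:,:2]-t)@R).round(4))
b=(np.array([[353,280],[180,250],[452,250]]))/6+[215,145]
w=cast(c,b,.040);print("white, ends",((w[:,:2]-t)@R).round(4))
s=dict(np.load("scene0.npz"))
px=np.array([[557,316],[260,580],[108,458]])/4.5+[250,165]
print("scene corners",((cast(s,px,.012)[:,:2]-t)@R).round(4))
px=np.array([[120,90]])/4.5+[250,165]
print("scene handle",((cast(s,px,.197)[:,:2]-t)@R).round(4))
E
```

```text
[[ 0.6915  0.2045  0.012 ]
 [ 0.563   0.2152  0.012 ]
 [ 0.543  -0.0729  0.012 ]
 [ 0.6717 -0.0803  0.012 ]]
press -0.06957387804488578 [0.59421575 0.02312138] [[ 0.7  2.3]
 [-0.5  0.6]
 [-0.6 -0.6]
 [ 0.3 -2.2]]
((284.9739990234375, 220.04638671875), (28.111007690429688, 5.041905879974365), 2.726310968399048)
handle [0.46816211 0.03304687 0.197     ] in press [-0.12643868  0.00113851]
pink press [[-0.0288  0.1439]
 [ 0.0283  0.1442]
 [ 0.0274 -0.006 ]
 [-0.0296 -0.0058]]
white, ends [[-0.0146  0.0458]
 [-0.001   0.1467]
 [ 0.0051 -0.0106]]
scene corners [[ 0.0893  0.1827]
 [ 0.0896 -0.1014]
 [-0.0369 -0.1005]]
scene handle [[-0.1236 -0.0007]]
```

```bash
python3 -m handwheel '[2,-2,4,0,0,-0.05,4,-5,7,0,0,-0.14,7,-9,10,0,0,-0.25,10,-13,12,0,0,-0.36,13,-17,13,0,0,-0.48,16,-21,14,0,0,-0.6,19,-24.5,15,0,0,-0.7,22,-28,15,0,0,-0.8]' 255 20
python3 -m handwheel '[3,-4,0,0,0,-0.1,6,-8,0,0,0,-0.2,9,-11.5,0,0,0,-0.3,12,-15,0,0,0,-0.4,14,-17.5,0,0,0,-0.47,15.5,-19,0,0,0,-0.5,15.8,-19.3,0,0,0,-0.5,15.8,-19.3,0,0,0,-0.5]'
```

```text
time_s: 0.95
tcp_pos: [0.4427, 0.3593, 0.3771]
eef_rot: [-180.0, 0.1, -65.6]
contact_force: [1.3, 1.4, 0.3]
gripper_width: 0.0292
time_s: 1.75
tcp_pos: [0.6009, 0.1658, 0.3765]
eef_rot: [180.0, 0.0, -94.3]
contact_force: [0.6, 0.0, 0.2]
gripper_width: 0.0005
```

Run:
```python
from plant import sensors, viewer, r
from h import *
from scipy.spatial.transform import Rotation as Ro
s=sensors.get_state(); c=viewer.capture("wrist")
T=np.eye(4);T[:3,:3]=Ro.from_euler('xyz',s["eef_rot"],degrees=True).as_matrix();T[:3,3]=s["tcp_pos"]
c["T"]=T@c["mount"]; np.savez("w1.npz",**c)
cv2.imwrite("pics/w1.png",cv2.resize(c["img"][:,:,::-1],(800,600)))
```

```text
(no output)
```

View pics/w1.png

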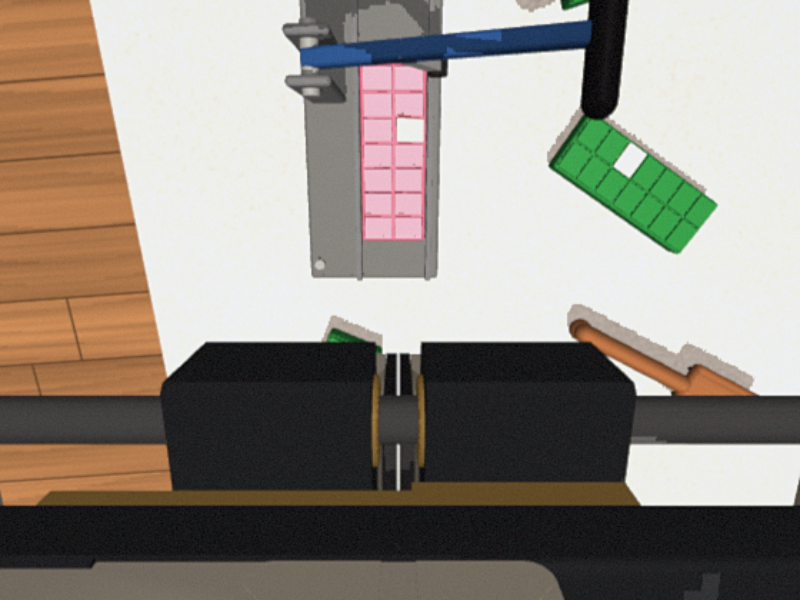

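The wrist view shows the pink organizer in the channel, with its white lid at (410,130) in the right (‑x) row. The +y end face is at row 240, the base corners are at (312,277) and (436,277), and the lever is blue with its black bar near (605,60). The green look-alikes were at top-view pixels (195,165), (350,197), (257,254) and (316,253). The pink one at (270,187) is the one meant.

Run:
```python
from h import *
c=dict(np.load("w1.npz"));T=c["T"];k=1.42857
cv2.imwrite("pics/w1c.png",cv2.resize(c["img"][0:210,195:345,::-1],None,fx=2.8,fy=2.8,interpolation=cv2.INTER_CUBIC))
W=cast(c,np.array([[312,278],[436,278]])/k,.012,T);print(W.round(4))
img=c["img"].astype(int); pink=(img[...,0]-img[...,1]>40)&(img[...,2]>120); pink[:,:230]=0;pink[180:]=0
r=cv2.minAreaRect(np.argwhere(pink)[:,::-1].astype(np.float32));b=cv2.boxPoints(r);print(r,b)
w=cast(c,b,.039,T);print(w.round(4))
hd=cv2.cvtColor(c["img"],cv2.COLOR_RGB2HSV);
wh=(img.min(2)>190);wh[:,:270]=0;wh[:,300:]=0;wh[:75]=0;wh[105:]=0
p=np.argwhere(wh)[:,::-1];print("white px",p.mean(0),p.min(0),p.max(0),cast(c,p.mean(0),.041,T))
for th,t in [(-.0696,np.array([.5942,.0231]))]:
    R=np.array([[np.cos(th),-np.sin(th)],[np.sin(th),np.cos(th)]])
    print(((W[:,:2]-t)@R).round(4),((w[:,:2]-t)@R).round(4),((cast(c,p.mean(0),.041,T)[:,:2]-t)@R))
    q=np.array([[305,40],[305,85]])/k  # pivot lugs
    print(((cast(c,q,.125,T)[:,:2]-t)@R).round(4))
    q=np.array([[320,57],[590,34]])/k
    print("lever axis",((cast(c,q[:1],.118,T)[:,:2]-t)@R).round(4),((cast(c,q[1:],.19,T)[:,:2]-t)@R).round(4))
```

```text
[[0.6927 0.2051 0.012 ]
 [0.5655 0.2146 0.012 ]]
((274.5, 106.5), (123.0, 45.0), 90.0) [[252.  45.]
 [297.  45.]
 [297. 168.]
 [252. 168.]]
[[0.623  0.0113 0.039 ]
 [0.5666 0.0155 0.039 ]
 [0.5761 0.1705 0.039 ]
 [0.6375 0.1659 0.039 ]]
white px [284.86556604  90.13443396] [270  75] [296 104] [[0.58561332 0.06831729 0.041     ]]
[[ 0.0856  0.1884]
 [-0.042   0.1891]] [[ 0.0295 -0.0098]
 [-0.027  -0.0095]
 [-0.0283  0.1458]
 [ 0.0333  0.1454]] [[-0.01171048  0.04451067]]
[[ 0.063  -0.0119]
 [ 0.0646  0.0183]]
lever axis [[ 0.0537 -0.0018]] [[-0.1197 -0.0009]]
```

View pics/w1c.png

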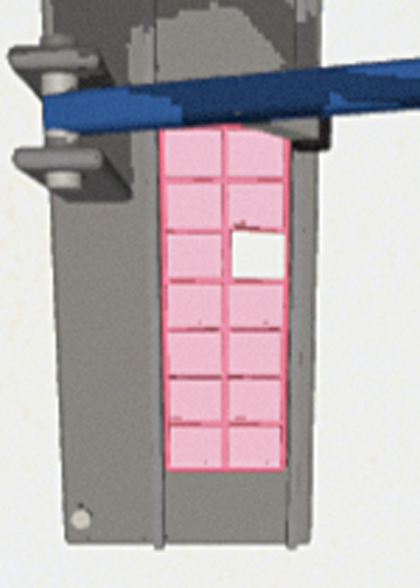

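```bash
python3 -m handwheel '[0.6,4.2,-3,0,0,0,0.6,4.2,-8,0,0,0,0.6,4.2,-13,0,0,0,0.6,4.2,-18,0,0,0,0.6,4.2,-22,0,0,0,0.6,4.2,-26,0,0,0,0.6,4.2,-29,0,0,0.005,0.6,4.2,-31,0,0,0.005]'
```

```text
time_s: 2.6
tcp_pos: [0.6046, 0.2091, 0.0644]
eef_rot: [179.9, -0.0, -93.9]
contact_force: [0.2, 0.6, 0.3]
gripper_width: 0.0
```

```bash
python3 -m handwheel '[0.25,0,-1.5,0,0,0,0.25,0,-3,0,0,0,0.25,0,-4.2,0,0,0,0.25,0,-4.4,0,0,0,0.25,0,-4.4,0,0,0,0.25,0,-4.4,0,0,0]'
python3 -m handwheel '[-0.05,-0.7,0,0,0,0,-0.1,-1.4,0,0,0,0,-0.14,-2,0,0,0,0,-0.16,-2.4,0,0,0,0,-0.18,-2.6,0,0,0,0,-0.18,-2.6,0,0,0,0]'
```

```text
time_s: 3.2
tcp_pos: [0.6076, 0.2094, 0.0213]
eef_rot: [179.9, 0.0, -93.9]
contact_force: [0.7, -0.7, 0.5]
gripper_width: 0.0005
time_s: 3.8
tcp_pos: [0.6058, 0.183, 0.0214]
eef_rot: [179.9, 0.0, -93.9]
contact_force: [-0.2, 0.2, 0.5]
gripper_width: 0.0008
```

```bash
python3 -m handwheel '[-0.02,-0.3,0,0,0,0,-0.04,-0.6,0,0,0,0,-0.06,-0.9,0,0,0,0,-0.08,-1.2,0,0,0,0,-0.1,-1.5,0,0,0,0,-0.13,-1.8,0,0,0,0,-0.14,-2,0,0,0,0,-0.14,-2,0,0,0,0]'
python3 -m handwheel '[-0.02,-0.3,0,0,0,0,-0.04,-0.6,0,0,0,0,-0.06,-0.9,0,0,0,0,-0.08,-1.2,0,0,0,0,-0.1,-1.4,0,0,0,0,-0.11,-1.5,0,0,0,0,-0.11,-1.5,0,0,0,0]'
python3 - <<'E'
from plant import sensors, viewer, r
from h import *
from scipy.spatial.transform import Rotation as Ro
s=sensors.get_state(); c=viewer.capture("wrist")
T=np.eye(4);T[:3,:3]=Ro.from_euler('xyz',s["eef_rot"],degrees=True).as_matrix();T[:3,3]=s["tcp_pos"]
c["T"]=T@c["mount"]; np.savez("w2.npz",**c)
cv2.imwrite("pics/w2.png",cv2.resize(c["img"][:,:,::-1],(800,600)))
c=viewer.capture("top");np.savez("t2.npz",**c)
cv2.imwrite("pics/t2.png",cv2.resize(c["img"][145:240,215:345,::-1],None,fx=6,fy=6,interpolation=cv2.INTER_CUBIC))
E
```

```text
time_s: 4.6
tcp_pos: [0.6043, 0.1626, 0.0214]
eef_rot: [179.9, -0.0, -93.9]
contact_force: [-0.5, -0.5, 0.1]
gripper_width: 0.0009
time_s: 5.3
tcp_pos: [0.603, 0.1473, 0.0213]
eef_rot: [179.9, -0.0, -93.9]
contact_force: [0.5, 0.5, -0.3]
gripper_width: 0.0005
```

View pics/w2.png

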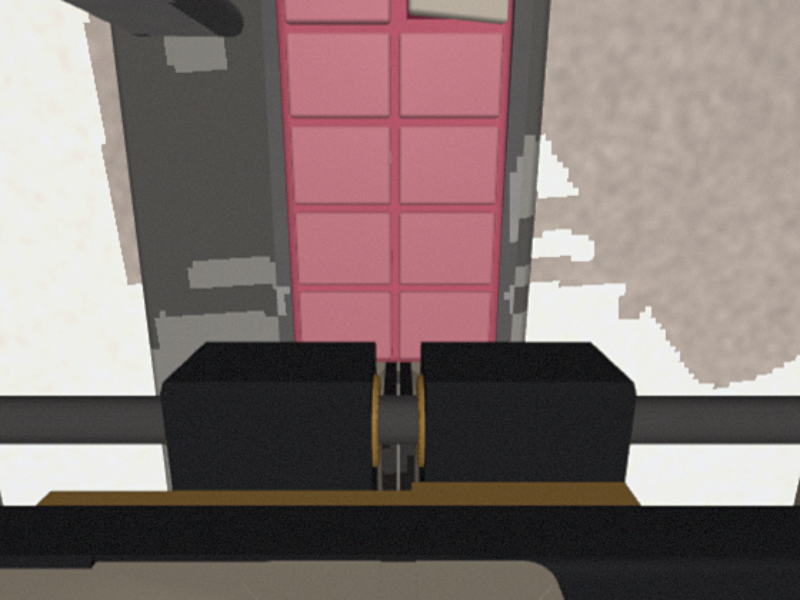

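View pics/t2.png

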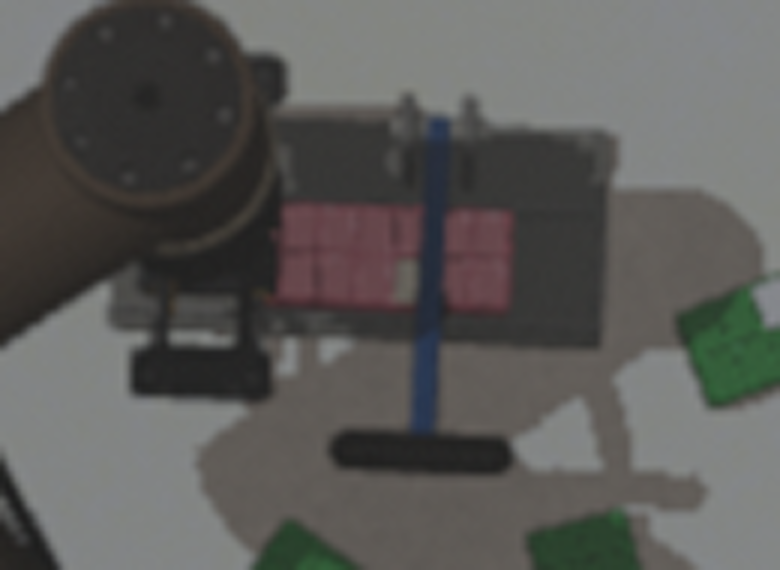

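Both views show the organizer sliding, the lid half visible beside the lever at top-crop (408,280), and the ‑y end at crop column 513. I'll measure how far is left.

Run:
```python
from h import *
th=-.0696;t=np.array([.5942,.0231]);R=np.array([[np.cos(th),-np.sin(th)],[np.sin(th),np.cos(th)]])
tcp=np.array([.603,.1473]);print("tcp",R.T@(tcp-t))
for f in("top0","t2"):
    c=dict(np.load(f+".npz"));i=c["img"].astype(int);pk=(i[...,0]-i[...,1]>22);pk[:,:215]=0;pk[:,345:]=0;pk[:145]=0;pk[210:]=0
    p=np.argwhere(pk)[:,::-1]; 
    for row in range(181,194,2):
        q=p[p[:,1]==row]; 
        if len(q): print(f,row,q[:,0].min(),q[:,0].max(),(R.T@(cast(c,[q[:,0].max()+.5,row],.036)[0,:2]-t)).round(4))
c=dict(np.load("w2.npz"))
# groove between rows 1/2 at v=29, /2: 121 ;lines at pitch
for v in (20,29,121,207,287):
    w=cast(c,np.array([[395,v]])/1.42857,.039,c["T"])[0]; print(v,(R.T@(w[:2]-t)).round(4))
```

```text
tcp [0.00014135 0.12451128]
top0 181 246 282 [0.0246 0.0174]
top0 183 245 284 [0.0179 0.0102]
top0 185 245 290 [ 0.0116 -0.011 ]
top0 187 245 289 [ 0.0045 -0.0078]
top0 189 246 283 [-0.0034  0.0128]
top0 191 245 283 [-0.0104  0.0125]
top0 193 245 283 [-0.0174  0.0122]
t2 181 262 299 [ 0.0269 -0.0417]
t2 183 262 299 [ 0.0199 -0.042 ]
t2 185 262 299 [ 0.0128 -0.0422]
t2 187 262 299 [ 0.0058 -0.0425]
t2 189 262 299 [-0.0012 -0.0428]
t2 191 262 299 [-0.0082 -0.043 ]
t2 193 261 299 [-0.0152 -0.0433]
20 [0.0014 0.0208]
29 [0.0014 0.0228]
121 [0.0014 0.0442]
207 [0.0014 0.066 ]
287 [0.0014 0.0881]
```

```bash
python3 -m handwheel '[-0.02,-0.25,0,0,0,0,-0.04,-0.5,0,0,0,0,-0.05,-0.75,0,0,0,0,-0.07,-1,0,0,0,0,-0.08,-1.2,0,0,0,0,-0.09,-1.28,0,0,0,0,-0.09,-1.28,0,0,0,0]'
python3 - <<'E'
from plant import sensors, viewer, r
from h import *
s=sensors.get_state()
from scipy.spatial.transform import Rotation as Ro
T=np.eye(4);T[:3,:3]=Ro.from_euler('xyz',s["eef_rot"],degrees=True).as_matrix();T[:3,3]=s["tcp_pos"]
c=viewer.capture("wrist");c["T"]=T@c["mount"]; np.savez("w3.npz",**c)
cv2.imwrite("pics/w3.png",cv2.resize(c["img"][:,:,::-1],(800,600)))
th=-.0696;t=np.array([.5942,.0231]);R=np.array([[np.cos(th),-np.sin(th)],[np.sin(th),np.cos(th)]])
print("tcp",R.T@(s["tcp_pos"][:2]-t))
c=viewer.capture("top");np.savez("t3.npz",**c)
i=c["img"].astype(int);pk=(i[...,0]-i[...,1]>22);pk[:,:215]=0;pk[:,345:]=0;pk[:145]=0;pk[210:]=0
p=np.argwhere(pk)[:,::-1]
for row in range(183,194,3):
    q=p[p[:,1]==row];print((R.T@(cast(c,[q[:,0].max()+.5,row],.037)[0,:2]-t)).round(4))
bl=(i[...,2]-i[...,0]>25);bl[:,:270]=0;bl[:,300:]=0;bl[:160]=0;bl[220:]=0
for row in (170,180,190,200,210):
    q=np.where(bl[row])[0]
    # lever z at px: iterate
    z=.15
    for _ in range(5):
        w=R.T@(cast(c,[q.mean(),row],z)[0,:2]-t); z=.115+(.061-w[0])*np.tan(.4)
    print("lever",row,q.mean(),w.round(4),z)
E
```

```text
time_s: 6.1
tcp_pos: [0.602, 0.1343, 0.0212]
eef_rot: [179.9, -0.0, -93.9]
contact_force: [-0.2, 0.2, -0.8]
gripper_width: 0.0002
tcp [9.67595013e-05 1.11469648e-01]
[ 0.0202 -0.0558]
[ 0.0097 -0.0562]
[-0.0008 -0.0566]
[-0.0113 -0.057 ]
lever 170 nan [nan nan] nan
lever 180 nan [nan nan] nan
lever 190 nan [nan nan] nan
lever 200 nan [nan nan] nan
lever 210 285.0 [-0.0928  0.0026] 0.1800192972435197<stdin>:21: RuntimeWarning: Mean of empty slice.
  ret = ret.dtype.type(ret / rcount)
<stdin>:22: RuntimeWarning: Mean of empty slice.
```

View pics/w3.png

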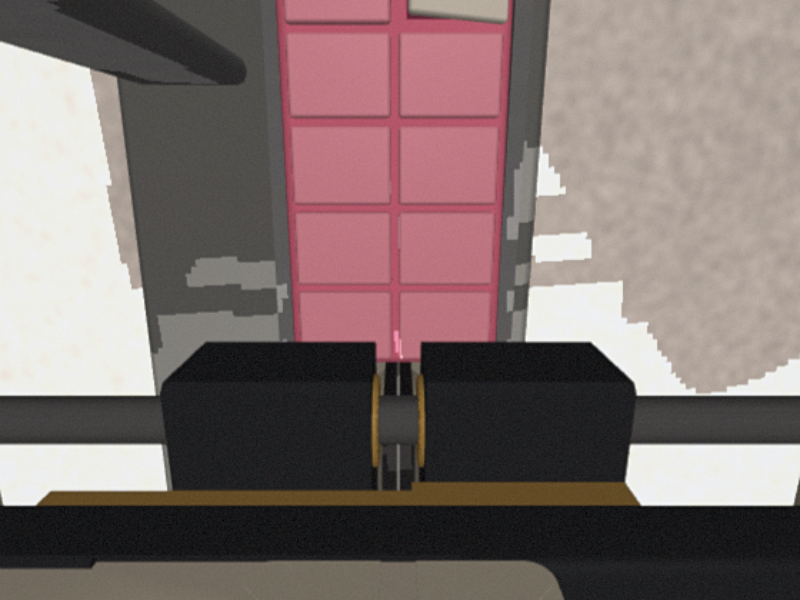

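The organizer moved with the fingers, and the top view puts its ‑y end at ‑56.4 mm (57 wanted). I'll back off and check from above.

```bash
python3 -m handwheel '[0.1,1.5,0,0,0,0,0.2,3,0,0,0,0,0.2,3,4,0,0,0,0.2,3,9,0,0,0,0.2,3,14,0,0,0,0.2,3,19,0,0,0,0.2,3,24,0,0,0,0.2,3,28,0,0,0]'
python3 -m handwheel '[-2,-1,3,0,0,0,-3,-2,6,0,0,0,-3,-2,6,0,0,0,-3,-2,6,0,0,0]'
python3 - <<'E'
from plant import sensors, viewer, r
from h import *
s=sensors.get_state()
from scipy.spatial.transform import Rotation as Ro
T=np.eye(4);T[:3,:3]=Ro.from_euler('xyz',s["eef_rot"],degrees=True).as_matrix();T[:3,3]=s["tcp_pos"]
c=viewer.capture("wrist");c["T"]=T@c["mount"]; np.savez("w4.npz",**c)
cv2.imwrite("pics/w4.png",cv2.resize(c["img"][0:230,170:450,::-1],None,fx=2.6,fy=2.6,interpolation=cv2.INTER_CUBIC))
E
```

```text
time_s: 7.0
tcp_pos: [0.6043, 0.1657, 0.3051]
eef_rot: [-179.9, 0.0, -93.8]
contact_force: [1.0, 0.4, -0.4]
gripper_width: 0.0006
time_s: 7.4
tcp_pos: [0.5743, 0.1467, 0.3662]
eef_rot: [-179.8, 0.1, -93.8]
contact_force: [-0.4, -0.1, -1.4]
gripper_width: 0.0003
```

View pics/w4.png

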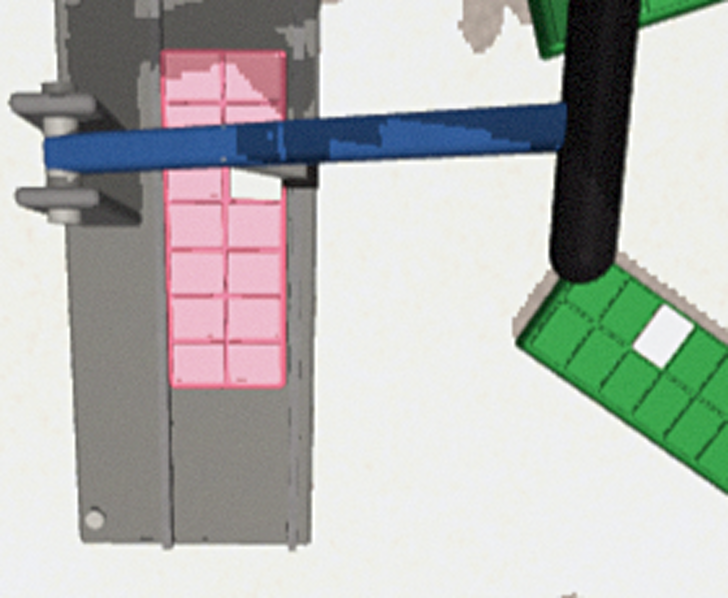

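The wrist crop shows the white lid at (255,184), just under the lever arm and foot (315,175). I'll check this with rays.

Run:
```python
from h import *
c=dict(np.load("w4.npz"));T=c["T"]
th=-.0696;t=np.array([.5942,.0231]);R=np.array([[np.cos(th),-np.sin(th)],[np.sin(th),np.cos(th)]])
f=lambda u,v,z:(R.T@(cast(c,np.array([[u,v]])/2.6+[170,0],z,T)[0,:2]-t)).round(4)
print("end corners",f(82,543,.012),f(310,543,.012))
for v,o in((102,-55),(201,-11),(247,11),(295,33),(341,55)): print("groove",o,f(225,v,.039)[1]*1e3-o)
print("ends",f(225,386,.039)[1]-.079,f(225,51,.039)[1]+.079)
for u,v,z in((50,155,.122),(170,147,.165-.01),(300,139,.17),(560,128,.197)):
    for _ in range(6):
        w=f(u,v,z); z=.115+(.061-w[0])*np.tan(.4)+.006
    print("lever",w,z)
print("foot near/low edge",f(300,187,.089),"col lug outer",f(55,98,.13),f(60,210,.13))
```

```text
end corners [0.0849 0.1882] [-0.0429  0.1876]
groove -55 20.4
groove -11 20.5
groove 11 19.700000000000003
groove 33 20.400000000000006
groove 55 20.700000000000003
ends 0.019100000000000006 0.022600000000000002
lever [ 0.0658 -0.0008] 0.11897059255005683
lever [ 0.0153 -0.001 ] 0.14032165009633402
lever [-0.0334 -0.001 ] 0.1609116798488825
lever [-0.1163  0.0005] 0.19596123768227608
foot near/low edge [-0.0346  0.0079] col lug outer [ 0.0601 -0.0197] [0.0605 0.0208]
```

```bash
python3 -m handwheel '[-2,-2,0,0,0,0,-5,-5,0,0,0,0,-8,-8.1,0,0,0,0,-11,-11.2,-2,0,0,0,-11.3,-11.4,-6,0,0,0,-11.3,-11.4,-10,0,0,0,-11.3,-11.4,-13,0,0,0,-11.3,-11.4,-13.8,0,0,0]'
python3 -m handwheel '[0,0,-0.4,0,0,0,0,0,-0.4,0,0,0]'
python3 - <<'E'
from plant import sensors, viewer, r
from h import *
s=sensors.get_state();print(s["joints"])
c=viewer.capture("scene");np.savez("s5.npz",**c)
cv2.imwrite("pics/s5.png",cv2.resize(c["img"][120:300,220:400,::-1],None,fx=3.3,fy=3.3,interpolation=cv2.INTER_CUBIC))
E
```

```text
time_s: 8.25
tcp_pos: [0.4588, 0.032, 0.2227]
eef_rot: [179.7, -0.1, -93.8]
contact_force: [-0.9, 0.0, -0.2]
gripper_width: 0.0004
time_s: 8.45
tcp_pos: [0.4588, 0.0322, 0.2184]
eef_rot: [179.6, -0.1, -93.8]
contact_force: [-0.5, 0.0, 0.4]
gripper_width: 0.0002
[ 28.57872075   0.45303827 -25.59859407  -0.1013374  -64.36598615
 -32.34868625]
```

View pics/s5.png

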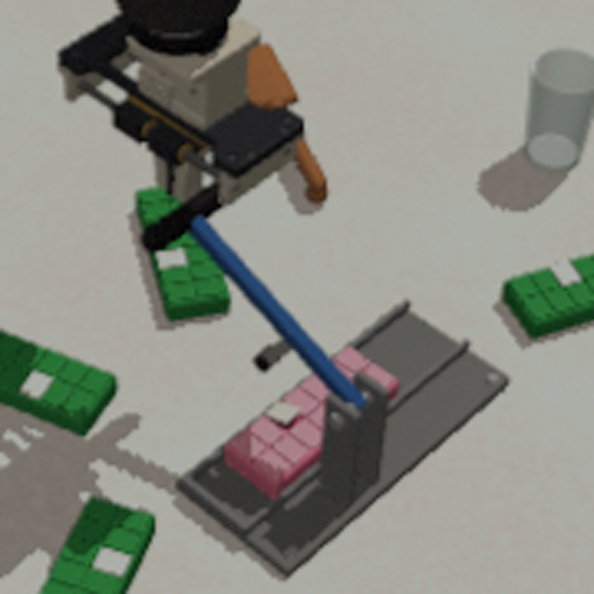

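The scene crop shows the shut fingers just above the middle of the black bar (185,210), and the lid still ajar at (285,412). Now pressing down along the arc.

```bash
python3 -m handwheel '[0,0,-0.4,0,0,0,0,0,-0.8,0,0,0,0,0,-1.2,0,0,0,0,0,-1.5,0,0,0,0,0,-1.8,0,0,0,-0.05,0,-2.1,0,0,0,-0.1,0,-2.4,0,0,0,-0.1,0,-2.7,0,0,0]'
python3 -m handwheel '[-0.05,0,-0.4,0,0,0,-0.1,0,-0.8,0,0,0,-0.15,0,-1.2,0,0,0,-0.2,0,-1.6,0,0,0,-0.25,0,-2,0,0,0,-0.3,0,-2.4,0,0,0,-0.35,0,-2.8,0,0,0,-0.4,0,-3.2,0,0,0]'
python3 - <<'E'
from plant import sensors, viewer, r
from h import *
s=sensors.get_state();print(s["tcp_pos"],s["contact_force"])
c=viewer.capture("scene")
cv2.imwrite("pics/s6.png",cv2.resize(c["img"][120:300,220:400,::-1],None,fx=3.3,fy=3.3,interpolation=cv2.INTER_CUBIC))
E
```

```text
time_s: 9.3
tcp_pos: [0.4564, 0.0321, 0.1921]
eef_rot: [179.5, -0.1, -93.8]
contact_force: [-10.9, 3.8, 8.8]
gripper_width: 0.0007
time_s: 10.1
tcp_pos: [0.4514, 0.0319, 0.16]
eef_rot: [179.4, -0.2, -93.8]
contact_force: [-5.6, 1.3, 7.5]
gripper_width: -0.0002
[0.45141834 0.03185886 0.16004743] [-5.64769277  1.27441162  7.54112763]
```

View pics/s6.png

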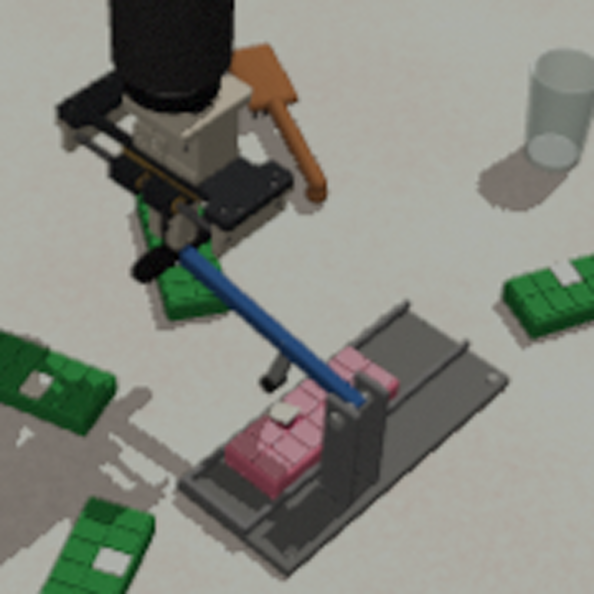

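The lever is swinging down with the bar under the fingertips. The sideways force is friction from the arc, and the bar sits within 2 mm of the tips' centre.

```bash
python3 -m handwheel '[-0.05,0,-0.4,0,0,0,-0.1,0,-0.8,0,0,0,-0.12,0,-1.2,0,0,0,-0.15,0,-1.6,0,0,0,-0.15,0,-2,0,0,0,-0.15,0,-2.4,0,0,0,-0.15,0,-2.8,0,0,0,-0.15,0,-3.2,0,0,0]'
python3 -m handwheel '[0.02,0,-0.4,0,0,0,0.05,0,-0.8,0,0,0,0.08,0,-1.2,0,0,0,0.11,0,-1.6,0,0,0,0.14,0,-2,0,0,0,0.17,0,-2.3,0,0,0,0.2,0,-2.6,0,0,0]'
```

```text
time_s: 10.95
tcp_pos: [0.4489, 0.0317, 0.1275]
eef_rot: [179.3, -0.2, -93.8]
contact_force: [-6.5, 1.4, 7.2]
gripper_width: 0.0001
time_s: 11.65
tcp_pos: [0.4496, 0.0315, 0.1014]
eef_rot: [179.2, -0.2, -93.9]
contact_force: [-6.9, 1.6, 8.9]
gripper_width: 0.0002
```

```bash
python3 -m handwheel '[0.02,0,-0.2,0,0,0,0.04,0,-0.4,0,0,0,0.06,0,-0.5,0,0,0,0.06,0,-0.55,0,0,0]'
python3 -m handwheel '[0,0,-0.1,0,0,0,0,0,-0.1,0,0,0]'
```

```text
time_s: 12.05
tcp_pos: [0.45, 0.0314, 0.0963]
eef_rot: [179.2, -0.2, -93.9]
contact_force: [-4.3, 1.5, 11.4]
gripper_width: 0.0006
time_s: 12.25
tcp_pos: [0.45, 0.0315, 0.0961]
eef_rot: [179.2, -0.2, -93.8]
contact_force: [-4.9, 0.7, 12.2]
gripper_width: 0.0005
```

```bash
python3 -m handwheel '[0,0,-0.15,0,0,0,0,0,-0.25,0,0,0,0,0,-0.25,0,0,0]'
python3 -m handwheel '[0,0,-0.2,0,0,0,0,0,-0.3,0,0,0,0,0,-0.3,0,0,0]'
python3 - <<'E'
from plant import sensors, viewer, r
from h import *
s=sensors.get_state();print(s["tcp_pos"],s["contact_force"])
c=viewer.capture("scene");np.savez("s7.npz",**c)
cv2.imwrite("pics/s7.png",cv2.resize(c["img"][140:300,230:390,::-1],None,fx=3.7,fy=3.7,interpolation=cv2.INTER_CUBIC))
E
```

```text
time_s: 12.55
tcp_pos: [0.4501, 0.0315, 0.0952]
eef_rot: [179.2, -0.2, -93.8]
contact_force: [-8.5, 1.9, 21.9]
gripper_width: 0.0004
time_s: 12.85
tcp_pos: [0.4502, 0.0315, 0.0945]
eef_rot: [179.3, -0.2, -93.7]
contact_force: [-13.2, 1.9, 32.2]
gripper_width: 0.0002
[0.45021425 0.03145775 0.09451727] [-13.23611195   1.91096525  32.20352355]
```

View pics/s7.png

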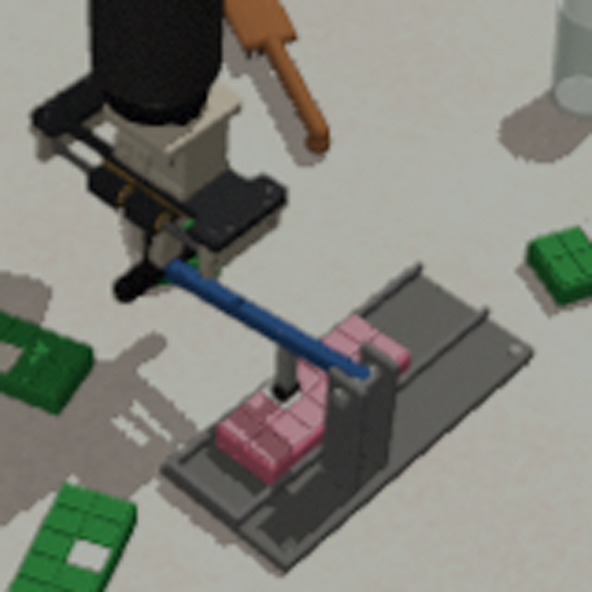

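The force rises steeply to 32 N over the last millimetre, with the tips at the height expected for the stop. The picture shows the foot (285,390) on the white lid. I'll hold, then ease up slowly.

```bash
python3 -m handwheel '[0,0,0,0,0,0,0,0,0,0,0,0,0,0,0,0,0,0,0,0,0,0,0,0,0,0,0,0,0,0,0,0,0,0,0,0,0,0,0,0,0,0,0,0,0,0,0,0]'
python3 -m handwheel '[0,0,0.2,0,0,0,0,0,0.4,0,0,0,0,0,0.6,0,0,0,-0.02,0,0.8,0,0,0,-0.04,0,1,0,0,0,-0.06,0,1.25,0,0,0,-0.08,0,1.5,0,0,0,-0.1,0,1.75,0,0,0]'
```

```text
time_s: 13.7
tcp_pos: [0.4501, 0.0315, 0.0955]
eef_rot: [179.3, -0.2, -93.7]
contact_force: [-6.0, 2.3, 14.8]
gripper_width: 0.0003
time_s: 14.5
tcp_pos: [0.4491, 0.0315, 0.1135]
eef_rot: [179.3, -0.2, -93.7]
contact_force: [-3.7, 0.8, 6.9]
gripper_width: 0.0003
```

```bash
python3 -m handwheel '[0,0,0.25,0,0,0,-0.02,0,0.5,0,0,0,-0.04,0,0.75,0,0,0,-0.05,0,1,0,0,0,-0.05,0,1.25,0,0,0,-0.05,0,1.5,0,0,0,-0.05,0,1.75,0,0,0,-0.05,0,2,0,0,0]'
```

```text
time_s: 15.3
tcp_pos: [0.4498, 0.0316, 0.1347]
eef_rot: [179.5, -0.2, -93.7]
contact_force: [1.1, -2.1, 6.7]
gripper_width: 0.0006
```

```bash
python3 -m handwheel '[0.02,0,0.25,0,0,0,0.04,0,0.5,0,0,0,0.06,0,0.75,0,0,0,0.08,0,1,0,0,0,0.1,0,1.25,0,0,0,0.12,0,1.5,0,0,0,0.14,0,1.75,0,0,0,0.16,0,2,0,0,0]'
python3 -m handwheel '[0.02,0,0.25,0,0,0,0.05,0,0.5,0,0,0,0.08,0,0.75,0,0,0,0.12,0,1,0,0,0,0.16,0,1.25,0,0,0,0.2,0,1.5,0,0,0,0.24,0,1.75,0,0,0,0.28,0,2,0,0,0]'
```

```text
time_s: 16.1
tcp_pos: [0.453, 0.0314, 0.1559]
eef_rot: [179.6, -0.2, -93.6]
contact_force: [3.1, -3.7, 5.0]
gripper_width: 0.0003
time_s: 16.9
tcp_pos: [0.4562, 0.0317, 0.1763]
eef_rot: [179.7, -0.2, -93.6]
contact_force: [4.0, -1.1, 4.6]
gripper_width: 0.0009
```

```bash
python3 -m handwheel '[0.04,0,0.2,0,0,0,0.08,0,0.4,0,0,0,0.12,0,0.6,0,0,0,0.16,0,0.8,0,0,0,0.2,0,1,0,0,0,0.24,0,1.2,0,0,0,0.28,0,1.4,0,0,0,0.32,0,1.6,0,0,0]'
```

```text
time_s: 17.7
tcp_pos: [0.4594, 0.0317, 0.1924]
eef_rot: [179.7, -0.2, -93.6]
contact_force: [2.4, -0.6, 3.7]
gripper_width: 0.0004
```

```bash
python3 -m handwheel '[0.03,0,0.2,0,0,0,0.06,0,0.4,0,0,0,0.09,0,0.6,0,0,0,0.12,0,0.8,0,0,0,0.15,0,1,0,0,0,0.18,0,1.15,0,0,0,0.2,0,1.3,0,0,0,0.2,0,1.45,0,0,0]'
python3 -m handwheel '[0,0,0.2,0,0,0,0,0,0.4,0,0,0,0,0,0.6,0,0,0,0,0,1,0,0,0,0,0,1.4,0,0,0]'
```

```text
time_s: 18.5
tcp_pos: [0.4605, 0.0316, 0.2064]
eef_rot: [179.6, -0.2, -93.6]
contact_force: [0.0, -0.1, -0.2]
gripper_width: 0.0007
time_s: 19.0
tcp_pos: [0.4605, 0.0316, 0.2207]
eef_rot: [179.6, -0.2, -93.6]
contact_force: [0.9, -1.0, -1.0]
gripper_width: 0.0006
```

Contact ended at about 0.206 m, the lever's rest height. I'll go clear and check the lid.

```bash
python3 -m handwheel '[0,0,4,0,0,0,0,0,8,0,0,0,0,2,12,0,0,0,2,5,15,0,0,0,5,8,15,0,0,0,8,11,15,0,0,0,11,13,15,0,0,0,11.5,13.5,15,0,0,0]'
python3 -m handwheel '[0,0,0,0,0,0,0,0,0,0,0,0]'
python3 - <<'E'
from plant import sensors, viewer, r
from h import *
c=viewer.capture("wrist")
cv2.imwrite("pics/w8.png",cv2.resize(c["img"][0:230,170:450,::-1],None,fx=2.6,fy=2.6,interpolation=cv2.INTER_CUBIC))
c=viewer.capture("scene");np.savez("s8.npz",**c)
cv2.imwrite("pics/s8.png",cv2.resize(c["img"][160:300,240:390,::-1],None,fx=4.2,fy=4.2,interpolation=cv2.INTER_CUBIC))
c=viewer.capture("top")
cv2.imwrite("pics/t8.png",c["img"][:,:,::-1])
E
```

```text
time_s: 19.8
tcp_pos: [0.5775, 0.1686, 0.3687]
eef_rot: [179.4, -0.3, -93.6]
contact_force: [0.1, -0.3, -0.3]
gripper_width: 0.0004
time_s: 20.0
tcp_pos: [0.5772, 0.1685, 0.3683]
eef_rot: [179.4, -0.3, -93.6]
contact_force: [-0.2, 0.4, 0.0]
gripper_width: 0.0006
```

View pics/w8.png

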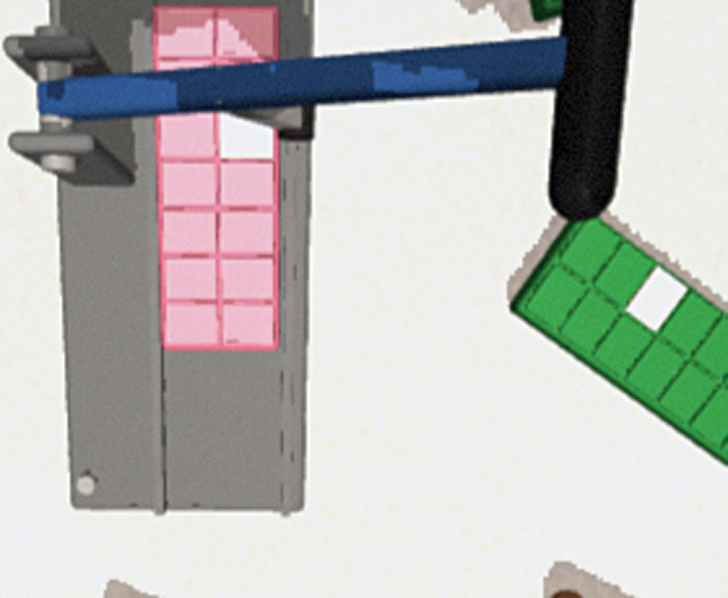

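View pics/s8.png

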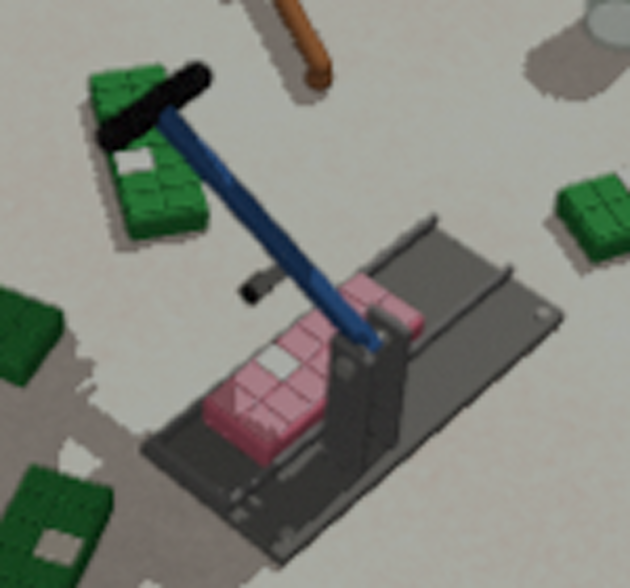

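View pics/t8.png

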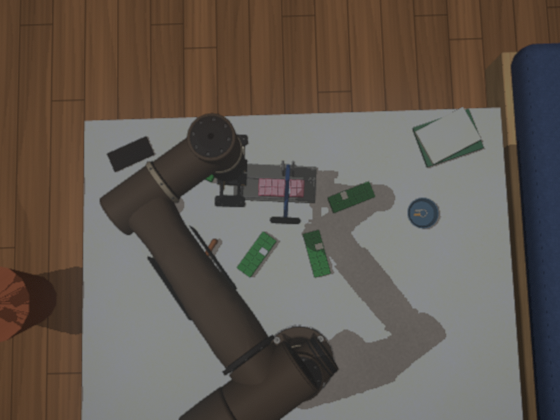

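```bash
python3 -c "
from plant import r
print(r.close_job())"
```

```text
the job is handed in; nothing more can be done
None
```

The job is handed in after about 20 s of the 61 s allowed, and my last pictures show the white lid shut flush. They also show the organizer in its channel under the foot and the lever back on its upper stop.

- **Centring:** I pushed the organizer about 45 mm towards -y with shut fingers. My views differed by about 2 mm, between centred and roughly 2 mm too far to -y, so I left it.
- **Pressing:** I pushed the lever down along its arc. Near the bottom the force rose steeply, to a peak of 32 N vertically, or about 35 N including the sideways friction. The tips were then at the height expected for the stop. I held it there for about 1 s.
- **Easing up:** I raised it at about 2.5 cm/s. The upward force stayed on the fingers at every reading until they came off at rest height.
- **Other things:** The dish and keys, the tumbler and the part of the hairbrush I could see looked unmoved. The arm hid the tumbler and most of the hairbrush in the last top view, so I judged those from the scene camera crop. The arm ended well clear, touching nothing.

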